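# Press a board carrier under the leaf spring of a test fixture

### The arm

A 6-joint arm with a two-finger parallel gripper is mounted at the origin on a cart in front of the work surface, level with it; the furniture and walls round the work are solid. World frame = base frame: x ahead of the robot, y to its left, z up, the work surface at z = 0. Lengths are in m, angles in rad, forces in N, time in s.
With the tool pointing down it reaches from about 0.325 to 0.85 m from the base axis. Payload 15.5 kg.
Tool frame: the origin (TCP) lies on the centre line of the jaws, within the pads' length; the fingertips stand 19 mm ahead of it and the grasp point (between the pads) is the TCP; z points along the fingers, y is the line along which they close (so a half turn about z gives the same grasp; the last joint's range is limited). The gripper opens to 91 mm and grips with 3 to 60 N. Pads are 32 mm wide; open, the fingers measure 118 mm over their backs; the gripper's body (76 mm by 178 mm) begins 60 mm behind the grasp point.
Start: joints at [-1.365, 0.494, 1.345, -0, 1.302, -0.096], TCP at [0.185, -0.597, 0.233] pointing down, gripper open.
Joint ranges: [-2.91, 2.91], [-0.82, 2.16], [0.22, 2.67], [-1.22, 4.37], [0.12, 2.79], [-3.08, 3.08]. Speed limits (rad/s): [1.89, 1.89, 2.57, 3.01, 3.01, 3.01].

### API

Orientations are given as a unit quaternion [w, x, y, z].
In Python, from rig import * gives the robot as it stands.
- The arm moves only by the shell command python3 -m jog 'ROWS'. ROWS is a JSON object of lists of equal length, an entry for each row: "linear": the shift along the world's x, y, z in units of 60 mm (1.0 is 60 mm), a list of three; "rotation": the turn, a rotation vector about the world's x, y, z in units of 5 degrees (1.0 is 5 degrees), a list of three; "fingers": the opening in per cent of the stroke, from 0 (shut) to 100 (fully open). In form: {"linear": [[x, y, z], ...], "rotation": [[rx, ry, rz], ...], "fingers": [fingers, ...]}. A call has 1 to 5 rows; each row shifts and turns the commanded pose from where the row before left it; what a row does not reach is not made up. A row lasts 1/8 s, in which the tool goes at most 62.5 mm and 10.7 degrees, less where a joint would pass 70% of its speed; a pose out of reach is approached as far as the arm can. A call is refused whole if a number of a shift passes 1 or a number of a turn 1, either way. A call with a gripper value outside its range is refused whole. The fingers move at their own pace and stop on an object; the grip force is fixed at half the most. Time passes only in rows, so rows that do not move let the fingers close. It gives the time, the measured TCP pose, the force, the opening and the grip force at its end, in the units of the state.
- observe(): the state, without advancing time (a new reading comes with each control period).
- read_camera(name): name is "side" or "top" or "wrist"; returns a dict with "pixels" (400x640x3 uint8, red, green, blue), "range_z" (400x640 float32, m along the optical axis (not along the pixel's ray), 0 where there is no reading), "camera_matrix" (3x3 intrinsics, pixels), "k1" (the pictures are not rectified: a ray, as slopes to the right and down, at radius r is drawn at 1 + k1 r^2 times it, then the intrinsics apply), "T" (4x4, takes a point from camera to world coordinates). Camera axes: x right, y up, looking along -z (the intrinsics and any distortion apply to the point x, -y, -z); pixel columns grow to the right and rows downward; lengths in m; the calibration is good to about 2 mm. A picture is of the moment at which its call begins.
- finish_job(): hands the job in; it is judged then, once.
The state is a dict: "t": time; "joints": joint angles; "joint_velocities": joint speeds; "joint_efforts": joint torques, N m; "tool_pos": TCP position; "eef_rot": TCP orientation; "ft_force": force on the tool from outside, world axes, zero at the start; "torque": the same for the moment, N m; "gripper_width": finger opening in m; "gripper_force": force on a finger pad.
Only numpy, scipy, OpenCV 4.12 (cv2) and the standard library are available. Lean on these libraries where they do the work, as an engineer would, in place of code of your own. Each camera call takes 0.05 s, during which the arm holds its last target. There are 200 camera calls.

### The job

Load the black board carrier into the test fixture without gripping or lifting it: with the fingertips, press down hard on the raised thumb pad at its tail so that it sinks with the sprung bed, and, still pressing, slide it under the crossbar and the leaf spring until its nose meets the end stop. Then take the hand away, leaving the carrier home under the spring; leave the servo, the AA cell and the eraser beside the fixture where they lie.

Things in the scene. Friction and masses are not known exactly. Their poses are not given: they have to be found in the camera images.
- fixture: Fixed test fixture: aluminium base 262 x 100 x 10 mm, two steel side rails (channel 67 mm wide, rail tops 30 mm above the bench), a crossbar bridging them and, at the far end, the end stop, a dark wall 36 mm high whose face is 120 mm ahead (+x) of the origin. Origin: centre of the underside. +x: along the channel, the carrier's way of travel, within 0.45 rad of the robot's x; z up.
- bridge_edge (a point): Lower edge, at mid width, of the crossbar's front face, 42 mm ahead (+x) of the fixture origin, 30 mm above the bench; the end stop's face is 78 mm further ahead. The crossbar is 12 mm thick along x, underside 30 mm and top 45 mm above the bench. The unpressed carrier's deck stands 4 mm too high to pass under it: the nose butts against its face.
- bed (a joint): Sprung grey plate that forms the channel's floor, under the carrier: 0 = up (top 24 mm above the bench), 0.009 m = pressed right down. The carrier clears the crossbar from 0.004; aim for 0.006 to 0.009. About 7 N on the thumb pad sinks it 0.004, about 12 N fully. It stays level wherever pressed. Let go with the carrier under the crossbar, it holds the carrier up against the crossbar (about 0.004).
- leaf (a joint): Steel leaf spring, 44 mm wide, 45 mm long, hinged on the back of the crossbar and sloping down along the way of travel. 0 = free (its tip 25 mm above the bench, 96 mm ahead of the fixture origin); grows (rad) as the carrier lifts it, about 0.1 to 0.17 with the carrier beneath. It presses on the carrier with about 3 to 5 N.
- carrier: Loose black carrier, 140 x 64 mm, 0.12 kg, with a bare green circuit board let flush into its flat front deck (10 mm thick, 90 mm long). Origin: centre of its underside; +x towards its nose. It lies on the bed between the rails, tail towards the robot, its nose 12 to 26 mm short of the crossbar, and can only slide along the channel.
- thumb_pad (a point): Centre of the ribbed thumb pad at the carrier's tail, on its surface (16 mm above the carrier's underside; at the start 40 mm above the bench, 10 mm above the rails). The pad is 44 mm long (x), 64 mm wide; a cross rib 6 mm thick and 6 mm high stands at its front, rear face 22 mm ahead of this point, to push on. It lies 118 mm behind the nose, and when home 40 mm short of the crossbar.
- carrier_nose (a point): Top front edge of the carrier, at mid width. It is home when it touches the end stop, 78 mm ahead of bridge_edge along the channel.
- cell_aa: Bystander: AA cell lying on the bench right (-y) of the fixture, 14 x 50 x 14 mm, origin at its underside.
- servo: Bystander: black servo lying left (+y) of the fixture, 46 x 54 x 20 mm, origin at its underside.
- eraser: Bystander: eraser block lying right (-y) of the fixture, 20 x 50 x 13 mm, origin at its underside.
Not all that is in view belongs to the job. There is more than one size of the carrier; the job needs the larger.

How it is judged:
On the way, in this order (a step that is already met when the one before it is completed fails the run):
1. the fingers press the carrier down on its sprung bed (bed sunk at least 3.5 mm) before its nose is under the crossbar (value of joint bed above 0.0035 m and contact force between the fingers and carrier above 3 N and x of carrier_nose in the frame of bridge_edge below 0.004 m), for 0.1 s.
2. the fingers, still on the carrier, slide it on so that it lifts the leaf spring, its nose 30 mm past the crossbar's front face (x of carrier_nose in the frame of bridge_edge above 0.03 m and value of joint leaf above 0.02 rad and contact force between the fingers and carrier above 2 N), for 0.05 s.
At the end, for the whole second after the job is handed in: The carrier's nose is within 5 mm of the end stop, the leaf spring rests lifted on the carrier (over 0.05 rad), the crossbar keeps the bed sunk (over 2.5 mm), and the carrier is at rest (x of carrier_nose in the frame of bridge_edge above 0.073 m and z of carrier_nose in the frame of bridge_edge below 0.005 m and value of joint leaf above 0.05 rad and value of joint bed above 0.0025 m and linear speed of carrier below 0.01 m/s); the robot touches nothing.
It fails at once if the carrier is lifted (more than 10 mm above where it starts on the bed) or tipped by more than 0.25 rad (z of carrier in the frame of fixture above 0.034 m or angle between carrier's own z axis and vertical above 0.25 rad).
It fails at once if the AA cell is pushed more than 20 mm from its place (distance of cell_aa from where it was at the start of the episode above 0.02 m).
It fails at once if the servo is pushed more than 20 mm from its place (distance of servo from where it was at the start of the episode above 0.02 m).
It fails at once if the eraser is pushed more than 20 mm from its place (distance of eraser from where it was at the start of the episode above 0.02 m).
It also fails if it takes over 34 s, if anything falls off the work surface, if the arm or the gripper's body presses on something with over 40 N, if the wrist force passes 120 N, or if a joint passes its speed limit or range.

## Working session

There is one attempt and no reset: what is moved stays moved. The work goes in short steps, Python scripts to look and compute and a shell command to move; the robot and the scene stay as the last step left them, time stands still between calls to the robot, and variables do not carry over. Pictures are saved under pics/ and viewed, at most 10 in all, crops included, and the job is handed in when it is done.

```bash
mkdir -p pics
cat > h.py <<'E'
from rig import *
import numpy as np, cv2
def save(n,f):
    c=read_camera(n); cv2.imwrite(f,c["pixels"][:,:,::-1]); np.savez(f[:-4]+".npz",**{k:c[k] for k in c}); return c
def pts(c,uv,z=None):
    K=np.array(c["camera_matrix"]);k1=float(c["k1"]);T=np.array(c["T"]);out=[]
    for u,v in uv:
        p=cv2.undistortPoints(np.array([[[u,v]]],float),K,np.array([k1,0,0,0.]))[0,0]
        if z is None:
            d=float(np.median(c["range_z"][int(v)-1:int(v)+2,int(u)-1:int(u)+2]))
        else:
            r=T[:3,:3]@[p[0],-p[1],-1]; d=(z-T[2,3])/r[2]
        out.append((T@[p[0]*d,-p[1]*d,-d,1])[:3])
    return np.array(out)
E
python3 - <<'E'
from h import *
for n in("top","side"):
    c=save(n,f"pics/{n}0.png"); print(n,c["T"].round(3).tolist(),c["k1"])
print(observe())
E
```

```text
top [[0.096, 0.973, -0.21, 0.349], [-0.995, 0.094, -0.022, -0.355], [-0.002, 0.211, 0.978, 0.981], [0.0, 0.0, 0.0, 1.0]] -0.0120468482178589
side [[-0.993, 0.081, -0.089, 0.461], [-0.121, -0.649, 0.751, 0.295], [0.003, 0.756, 0.654, 0.611], [0.0, 0.0, 0.0, 1.0]] -0.025809843697547852
{'t': 0.1, 'joints': array([-1.36551207e+00,  4.94111173e-01,  1.34604103e+00, -1.02780202e-06,
        1.30250201e+00, -9.55181572e-02]), 'joint_velocities': array([ 0.00081633, -0.00107975, -0.0026932 ,  0.00022782, -0.00157209,
       -0.00232834]), 'joint_efforts': array([-3.89374081e-04, -8.80238628e+01, -3.82543910e+01,  7.07439613e-02,
        4.83231386e-02,  2.78727079e-06]), 'tool_pos': array([ 0.1851081 , -0.59663695,  0.23241355]), 'eef_rot': array([-5.29953988e-04,  9.88710883e-01,  1.49834939e-01, -2.96109216e-05]), 'ft_force': array([-0.7006264 , -0.26427816, -0.38661342]), 'torque': array([0.01041391, 0.03834712, 0.02528746]), 'gripper_force': 0.0, 'gripper_width': 0.0911669089259405}
```

View pics/top0.png

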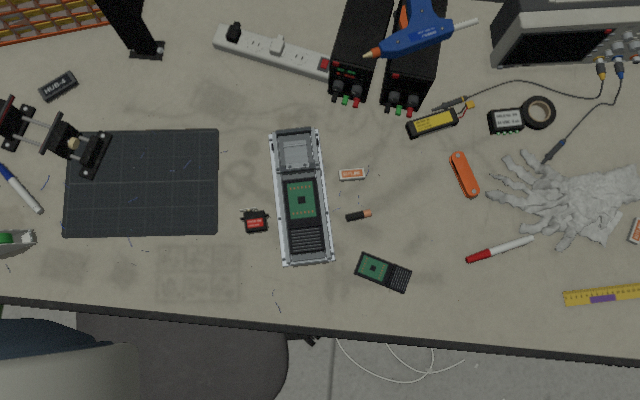

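View pics/side0.png

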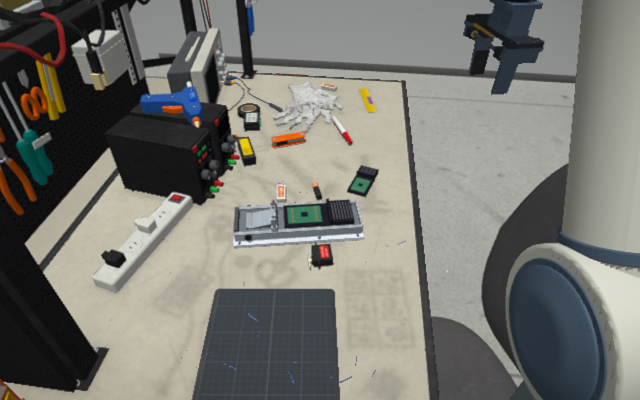

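Top view: the fixture runs from the end stop at about (295,132) to its tail at (308,262). The carrier's ribbed pad is at about (307,240), the crossbar at about (298,170). I'll enlarge it.

Run:
```python
import cv2
i=cv2.imread("pics/top0.png")[120:270,240:400]
cv2.imwrite("pics/crop0.png",cv2.resize(i,None,fx=4,fy=4,interpolation=cv2.INTER_CUBIC)[:600])
```

```text
(no output)
```

View pics/crop0.png

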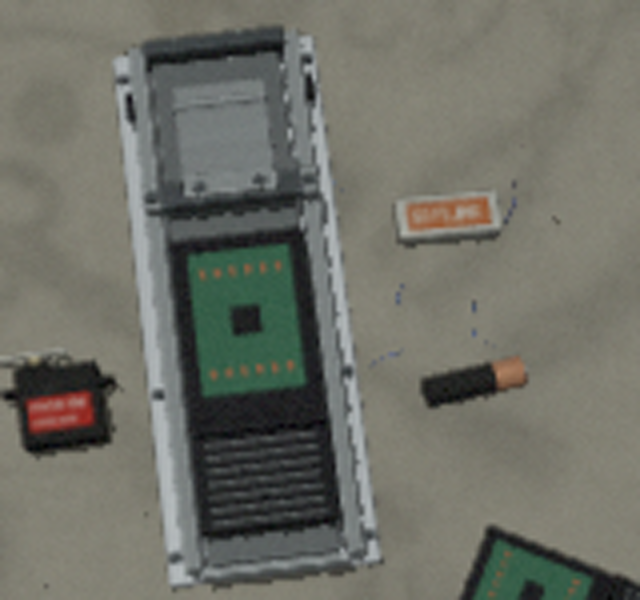

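The crop (4×, offset 240,120) shows the nose edge from (170,245) to (302,232), the rib and pad from (193,435) to (338,525), and the crossbar's front edge from about (150,212) to (318,198). The near base corners are at (172,585) and (380,563).

Run:
```python
from h import *
c=dict(np.load("pics/top0.npz"))
f=lambda l:[(240+(u-1.5)/4,120+(v-1.5)/4) for u,v in l]
P=lambda n,l,z:print(n,pts(c,f(l),z).round(4).tolist())
P("nose",[(170,245),(302,232)],.034)
P("padrear",[(205,540),(337,526)],.040)
P("padfront/rib",[(193,435),(326,428)],.046)
P("base near",[(172,585),(380,563)],.010)
P("base far L",[(115,58)],.010)
P("bar front top",[(150,212),(318,198)],.045)
P("stop top near",[(145,55),(285,48)],.036)
for n,l in (("pad",[(265,480),(225,480),(300,480)]),("deck",[(245,290)]),("pad mid low",[(268,515)]),("bar",[(240,196)]),("bench",[(500,300)]),("rail",[(350,450)])):
    P(n,l,None)
```

```text
nose [[0.5841, -0.2819, 0.034], [0.5963, -0.3432, 0.034]]
padrear [[0.4468, -0.3129, 0.04], [0.4589, -0.372, 0.04]]
padfront/rib [[0.4933, -0.3028, 0.046], [0.5023, -0.3628, 0.046]]
base near [[0.4276, -0.2984, 0.01], [0.4471, -0.3941, 0.01]]
base far L [[0.6818, -0.2429, 0.01]]
bar front top [[0.5962, -0.2717, 0.045], [0.6105, -0.3492, 0.045]]
stop top near [[0.6758, -0.2601, 0.036], [0.6858, -0.3266, 0.036]]
pad [[0.4767, -0.3374, 0.0403], [0.4749, -0.3192, 0.0403], [0.4783, -0.3533, 0.0401]]
deck [[0.5656, -0.3192, 0.0347]]
pad mid low [[0.461, -0.3403, 0.0393]]
bar [[0.6086, -0.3127, 0.0428]]
bench [[0.5804, -0.4414, 0.0003]]
rail [[0.4959, -0.375, 0.029]]
```

Carrier yaw is about 0.213 rad. The measured points match the given sizes: carrier length 140.5 mm, pad at 40 mm, nose 17 mm short of the bar. The pad centre is at (0.4746, -0.3377). Next I'll move the TCP above a point 4 mm ahead of it, at (0.4785, -0.3368), with the fingers shut and a −5° turn.

```bash
python3 -m jog '{"linear":[[0.6,0.54,0],[0.6,0.54,0],[0.6,0.54,0],[0.6,0.54,0],[0.6,0.54,0]],"rotation":[[0,0,-0.5],[0,0,-0.5],[0,0,0],[0,0,0],[0,0,0]],"fingers":[0,0,0,0,0]}'
python3 -m jog '{"linear":[[0.6,0.54,-0.5],[0.6,0.54,-0.5],[0.6,0.54,-0.5],[0.1,0.02,-0.5],[0,0,0]],"rotation":[[0,0,0],[0,0,0],[0,0,0],[0,0,0],[0,0,0]],"fingers":[0,0,0,0,0]}'
```

```text
t: 0.72
tool_pos: [0.3661, -0.4337, 0.2327]
eef_rot: [-0.0, 0.994, 0.106, -0.0]
ft_force: [0.0, -0.1, -0.2]
gripper_width: 0.0439
gripper_force: 0.0
t: 1.35
tool_pos: [0.4785, -0.3352, 0.111]
eef_rot: [-0.002, 0.994, 0.107, -0.001]
ft_force: [-0.7, 0.0, -0.3]
gripper_width: 0.0006
gripper_force: 0.0
```

```bash
python3 -m jog '{"linear":[[0,-0.02,-0.35],[0,0,-0.35],[0,0,0]],"rotation":[[0,0,0],[0,0,0],[0,0,0]],"fingers":[0,0,0]}'
python3 - <<'E'
from h import *
a=save("side","pics/s1.png")["pixels"][170:290,220:380,::-1]
b=save("wrist","pics/w1.png")["pixels"][:,:,::-1]
cv2.imwrite("pics/c1.png",np.vstack([cv2.resize(a,(400,300),interpolation=2),cv2.resize(b,(400,250))]))
E
```

```text
t: 1.72
tool_pos: [0.4784, -0.3381, 0.071]
eef_rot: [-0.0, 0.994, 0.106, -0.0]
ft_force: [0.5, 0.0, -0.4]
gripper_width: 0.0005
gripper_force: 0.0
```

View pics/c1.png

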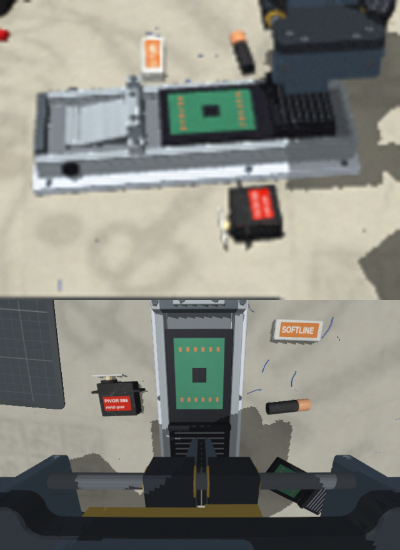

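The shut fingers are centred over the pad, just behind the rib, and the bystanders are clear. Pressing now.

```bash
python3 -m jog '{"linear":[[0,0,-0.16],[0,0,-0.1],[0,0,0]],"rotation":[[0,0,0],[0,0,0],[0,0,0]],"fingers":[0,0,0]}'
python3 -m jog '{"linear":[[0,0,-0.06],[0,0,0],[0,0,0]],"rotation":[[0,0,0],[0,0,0],[0,0,0]],"fingers":[0,0,0]}'
```

```text
t: 2.2
tool_pos: [0.4795, -0.3381, 0.0553]
eef_rot: [0.0, 0.994, 0.107, 0.0]
ft_force: [-0.5, -1.4, 7.0]
gripper_width: 0.0007
gripper_force: 3.4
t: 2.58
tool_pos: [0.4795, -0.3382, 0.0522]
eef_rot: [0.0, 0.994, 0.107, 0.0]
ft_force: [-1.8, -1.4, 9.6]
gripper_width: 0.0004
gripper_force: 4.8
```

About 6.5 mm sunk at 9.6 N. I'll press a touch more and start sliding along (0.977, 0.212).

```bash
python3 -m jog '{"linear":[[0,0,-0.015],[0.08,0.017,0],[0.08,0.017,0],[0.08,0.017,0],[0.08,0.017,0]],"rotation":[[0,0,0],[0,0,0],[0,0,0],[0,0,0],[0,0,0]],"fingers":[0,0,0,0,0]}'
python3 -m jog '{"linear":[[0.08,0.017,0],[0.08,0.017,0],[0.08,0.017,0],[0,0,0]],"rotation":[[0,0,0],[0,0,0],[0,0,0],[0,0,0]],"fingers":[0,0,0,0]}'
```

```text
t: 3.2
tool_pos: [0.4978, -0.3337, 0.0511]
eef_rot: [-0.0, 0.994, 0.107, -0.001]
ft_force: [-7.7, -2.3, 10.7]
gripper_width: 0.0003
gripper_force: 5.3
t: 3.7
tool_pos: [0.5127, -0.3305, 0.0511]
eef_rot: [0.0, 0.994, 0.107, -0.0]
ft_force: [-3.3, 0.0, 11.8]
gripper_width: 0.0009
gripper_force: 5.3
```

Run:
```python
from h import *
a=save("side","pics/s2.png")["pixels"][170:290,220:380,::-1]
b=save("top","pics/t2.png")["pixels"][120:270,240:400,::-1]
cv2.imwrite("pics/c2.png",np.hstack([cv2.resize(a,(400,300),interpolation=2),cv2.resize(b,(400,375))[:300]]))
```

```text
(no output)
```

View pics/c2.png

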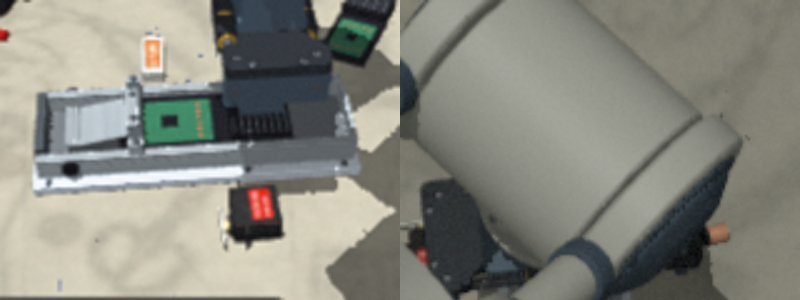

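The carrier has slid about 33 mm and its nose is under the crossbar. Continuing.

```bash
python3 -m jog '{"linear":[[0.08,0.0175,0],[0.08,0.0175,0],[0.08,0.0175,0],[0.08,0.0175,0],[0.08,0.0175,0]],"rotation":[[0,0,0],[0,0,0],[0,0,0],[0,0,0],[0,0,0]],"fingers":[0,0,0,0,0]}'
python3 -m jog '{"linear":[[0.08,0.0175,0],[0.08,0.0175,0],[0.08,0.0175,0],[0.08,0.0175,0],[0,0,0]],"rotation":[[0,0,0],[0,0,0],[0,0,0],[0,0,0],[0,0,0]],"fingers":[0,0,0,0,0]}'
```

```text
t: 4.42
tool_pos: [0.5361, -0.3254, 0.0511]
eef_rot: [-0.0, 0.994, 0.107, -0.001]
ft_force: [-7.2, -1.3, 10.9]
gripper_width: 0.0005
gripper_force: 5.3
t: 5.05
tool_pos: [0.5556, -0.3211, 0.051]
eef_rot: [-0.0, 0.994, 0.107, -0.001]
ft_force: [-3.7, 0.1, 8.6]
gripper_width: 0.0004
gripper_force: 5.5
```

About 18 mm remain. I'll go slower and watch for the stop in the force.

```bash
python3 -m jog '{"linear":[[0.06,0.013,0],[0.06,0.013,0],[0.06,0.013,0],[0.06,0.013,0],[0,0,0]],"rotation":[[0,0,0],[0,0,0],[0,0,0],[0,0,0],[0,0,0]],"fingers":[0,0,0,0,0]}'
python3 -m jog '{"linear":[[0.03,0.0065,0],[0.03,0.0065,0],[0,0,0]],"rotation":[[0,0,0],[0,0,0],[0,0,0]],"fingers":[0,0,0]}'
```

```text
t: 5.68
tool_pos: [0.5698, -0.318, 0.051]
eef_rot: [-0.0, 0.994, 0.107, -0.001]
ft_force: [-6.0, 0.4, 9.9]
gripper_width: 0.0004
gripper_force: 5.5
t: 6.05
tool_pos: [0.573, -0.3173, 0.0509]
eef_rot: [-0.0, 0.994, 0.107, -0.001]
ft_force: [-6.7, -1.4, 9.4]
gripper_width: 0.0006
gripper_force: 7.2
```

```bash
python3 -m jog '{"linear":[[0.03,0.0065,0],[0.03,0.0065,0],[0,0,0]],"rotation":[[0,0,0],[0,0,0],[0,0,0]],"fingers":[0,0,0]}'
```

```text
t: 6.42
tool_pos: [0.5735, -0.317, 0.0507]
eef_rot: [-0.001, 0.994, 0.107, -0.004]
ft_force: [-28.9, -10.0, 19.7]
gripper_width: 0.0001
gripper_force: 18.8
```

The force rose to 29 N at the predicted home position, so the nose is at the stop. I'll ease off the overshoot, then lift straight up and away.

```bash
python3 -m jog '{"linear":[[-0.045,-0.01,0],[0,0,0.1],[0,0,0.2],[0,0,0.6],[0,0,0.9]],"rotation":[[0,0,0],[0,0,0],[0,0,0],[0,0,0],[0,0,0]],"fingers":[0,0,0,0,0]}'
python3 -m jog '{"linear":[[-0.7,-0.3,0.5],[-0.7,-0.5,0.2],[-0.6,-0.7,0],[-0.6,-0.7,0],[0,0,0]],"rotation":[[0,0,0],[0,0,0],[0,0,0],[0,0,0],[0,0,0]],"fingers":[0,0,0,0,0]}'
python3 - <<'E'
from h import *
a=save("side","pics/s3.png")["pixels"][170:290,220:380,::-1]
b=save("top","pics/t3.png")["pixels"][120:270,240:400,::-1]
cv2.imwrite("pics/c3.png",np.hstack([cv2.resize(a,(320,240),interpolation=2),cv2.resize(b,(480,450),interpolation=2)[:240]]) )
E
```

```text
t: 7.05
tool_pos: [0.5744, -0.3165, 0.1592]
eef_rot: [-0.001, 0.994, 0.107, -0.001]
ft_force: [1.4, -0.7, 1.0]
gripper_width: 0.0004
gripper_force: 0.0
t: 7.68
tool_pos: [0.4168, -0.4518, 0.2015]
eef_rot: [0.001, 0.995, 0.105, 0.0]
ft_force: [0.6, -0.1, -0.6]
gripper_width: 0.0007
gripper_force: 0.0
```

View pics/c3.png

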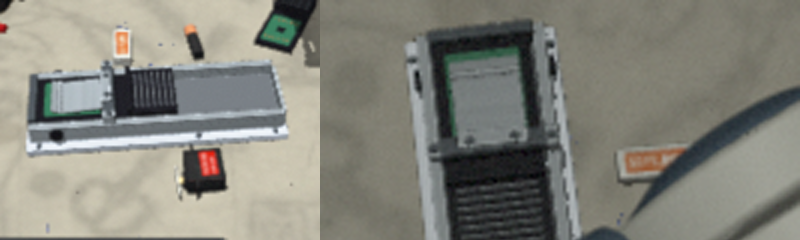

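The carrier is under the spring with its nose against the stop, and the bystanders haven't moved. One quick numeric check of the tail: its edge is at about (176,70)–(178,108) in the left panel (2×, offset 220,170).

Run:
```python
from h import *
c=dict(np.load("pics/s3.npz")); u=np.array([.977,.212])
p=pts(c,[(308,205),(308.5,215)],.036); print(p.round(4), (p[:,:2]-[.6065,-.3099])@u+.140)
print(observe()["ft_force"])
```

```text
[[ 0.5475 -0.3463  0.036 ]
 [ 0.5425 -0.3161  0.036 ]] [0.07464224 0.07619258]
[ 0.28064124 -0.2620346   0.08072753]
```

```bash
python3 -c "
from rig import *
print(finish_job())"
```

```text
the job is handed in; nothing more can be done
None
```

I pressed the carrier down, slid it under the crossbar and leaf spring to the end stop, took the hand clear and handed the job in. The force rose to 29 N at the expected home position, my image check put the nose about 75–76 mm past the crossbar face (home is 78 mm, the limit 73 mm), and the servo, cell and eraser were not touched; the verdict was not shown.

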